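Press the cap mat home on a deep-well plate

ROBOT

A 6-joint arm with a two-finger parallel gripper is mounted at the origin on the work surface. World frame = base frame: x ahead of the robot, y to its left, z up, the work surface at z = 0. Lengths are in m, angles in rad, forces in N, time in s.
With the tool pointing down it reaches from about 0.325 to 0.775 m from the base axis. Payload 9.3 kg.
Tool frame: the origin (TCP) lies at the very end of the fingers, on their centre line; the grasp point (between the pads) lies 19 mm behind it; z points along the fingers, y is the line along which they close (so a half turn about z gives the same grasp; the last joint's range is limited). The gripper opens to 85 mm and grips with 20 to 120 N. Pads are 22 mm wide; open, the fingers measure 114 mm over their backs; the gripper's body (76 mm by 85 mm) begins 54 mm behind the grasp point. The pads swing forward as they close: fully open they stand 13 mm farther back than shut.
Start: joints at [0.957, 0.259, 0.021, 1.334, 0, 1.418], TCP at [0.245, 0.493, 0.231] pointing down, gripper open.
Joint ranges: [-3.04, 3.04], [-0.91, 1.82], [-1.04, 1.36], [-1.92, 1.95], [-1.52, 1.45], [-3.14, 3.14]. Speed limits (rad/s): [2.22, 2.22, 2.79, 3.14, 3.14, 3.14].

INTERFACE

Orientations are given as a 3x3 rotation matrix whose columns are the frame's x, y, z axes.
In Python, from bench import ctrl gives the robot as it stands.
- The arm moves only by the shell command python3 -m inch 'ROWS' [FORCE]. ROWS is JSON, a list of rows, each a list of 5 numbers: the opening, from -1 (shut) to 1 (fully open), then the shift along the tool's x, y, z normalised to -1 to 1, where 1 is 0.03 m, then the turn about the tool's z normalised to -1 to 1, where 1 is 0.12 rad. A call has 1 to 20 rows; each row shifts and turns the commanded pose from where the row before left it, along the tool's axes as they then stand; what a row does not reach is not made up. A row lasts 1/12 s, in which the tool goes at most 41.7 mm and 7.16 degrees, less where a joint would pass 70% of its speed; a pose out of reach is approached as far as the arm can. A call with a number of a shift or a turn outside -1 to 1 is refused whole. A call with a gripper value outside its range is refused whole. The fingers move at their own pace and stop on an object; FORCE is the grip in N (left out, the last holds). Time passes only in rows, so rows that do not move let the fingers close. It gives the time, the measured TCP pose, the force, the opening and the grip force at its end, in the units of the state.
- ctrl.get_state(): the state, without advancing time (a new reading comes with each control period).
- ctrl.get_image(name): name is "side" or "top" or "wrist"; returns a dict with "color" (400x640x3 uint8, red, green, blue), "mtx" (3x3 intrinsics, pixels), "cam_to_world" (4x4, takes a point from camera to world coordinates); the wrist camera has in their place "hand_eye" (4x4, takes a point from camera to tool coordinates, whose origin is the TCP and whose axes are the flange's). Camera axes: x right, y down, z forward; pixel columns grow to the right and rows downward; lengths in m; the calibration is good to about 2 mm. The wrist camera is an equidistant fisheye: a pixel r from the principal point sees the ray r / f radians off the axis. A picture is of the moment at which its call begins: read the wrist's pose just before it. There is no depth.
- ctrl.close_job(): hands the job in; it is judged then, once.
Trained networks look in the newest picture that a camera, given by its name, has taken for a name from the list of things; names that differ only in an ending like _2 or _b are one class to them, and where a whole thing is asked for, a point or a joint stands for the part that bears it (a point fixed in the world has none). Each returns a list of dicts, best first, with "confidence" (0 to 1); they miss things now and then, are a little off and sometimes report something else, mostly with a low value. They report only what shows in the picture. A call takes as long as a camera call. They do not tell look-alikes from the thing itself.
- ctrl.recognise(camera, thing): "bbox" ([centre column, centre row, width, height] in pixels, round what is visible of it).
- ctrl.regions_of(camera, thing): "mask" (400x640 bool, what is visible of it) and "bbox" ([centre column, centre row, width, height] in pixels, round what is visible of it).
The state is a dict: "time_s": time; "joint_positions": joint angles; "joint_velocities": joint speeds; "joint_torque": joint torques, N m; "eef_pos": TCP position; "tcp_rot": TCP orientation; "contact_force": force on the tool from outside, world axes, zero at the start; "moment": the same for the moment, N m; "finger_gap": finger opening in m; "grip_force": force on a finger pad.
Only numpy, scipy, OpenCV 4.12 (cv2) and the standard library are available. Lean on these libraries where they do the work, as an engineer would, in place of code of your own. Each camera call takes 0.05 s, during which the arm holds its last target. There are 200 camera calls.

TASK

The deep-well plate on the feed table of the bench press has its cap mat only laid loosely on top. Slide the plate fully home into the corner of the side and back stops under the press's pad, then swing the lever down until you feel it come up firmly against its stop, so that the mat is pressed fully home, but do not force it: the plate must not be crushed. Ease the lever back up to its rest, never letting it fly back, leave the plate in the press, and do not disturb the rack, flask and tip box standing around.

Things in the scene. Friction and masses are not known exactly. Their poses are not given: they have to be found in the camera images.
- press: White C-frame bench press, fixed. Origin on the bench below the nest centre; x runs from the open feed side to the column, y left, z up. Bright feed table: top z = 20 mm, x -195..140, y -95..140 mm, open in front and left. Steel stops 12 mm high on it: side stop x -185..53, its face at y = -64.5 mm looks to +y; back stop's face at x = 43 mm looks to -x.
- nest (a point): Point on the feed table, 20 mm above the bench, on the press axis; axes as the press. With the plate home in the corner of both stops, the plate's origin is here within about 1 mm and its axes agree.
- head_front (a point): Middle of the head's front face, at (-24, 0, 156) mm in the press frame. The head spans x -31 (screws)..132, y -32..32, z 127..185 mm; column x > 70 mm. Below it hangs the flat pad, x -47..47, y -67..67 mm, its underside 82 to 92 mm above the bench when raised (its setting differs each start). Slant the fingers in from the front to push the plate home, so the gripper's body clears both.
- plate: Loose whitish deep-well plate, 86 mm (its x) by 128 mm (its y) by 44 mm high, 0.2 to 0.35 kg, too wide to grasp: push it. Origin: centre of its underside; z up. It starts on the feed table in front of the pad, askew by up to 0.2 rad and 20 to 50 mm from the side stop. It slides with about 1 N; a corner caught on the side stop can wedge, so square it up as it goes.
- capmat (a joint): How far the grey cap mat (82 x 124 x 3 mm sheet with plugs, on the plate) is pressed in, m: 0 to 0.001 at the start (sheet 5 mm proud of the plate), 0.005 = fully home. It yields to about 55 N and stays where it is pressed. Its top is 52 mm above the plate's underside when loose, 47 mm when home.
- lever (a joint): Sprung lever, rad: 0 = rest, raised 50 degrees above level; grows as the grip swings down. 1 rad lowers the pad 22 mm. At the grip it takes 3 to 5 N, 8 to 11 N while the mat goes in; the mat is home at 0.65 to 1.2, depending on the pad's setting, then the force climbs about 1 N per mm of grip travel: 18 to 26 N is a firm stop, over 35 N crushes the plate. Let go, it is thrown back hard.
- grip (a point): Centre of the lever's black rubber grip: a level round sleeve 28 mm in diameter and 104 mm long along the press's y, free to spin on its steel pin, 200 mm from the pivot. It can be pushed down with closed fingertips on top of it.
- pivot (a point): On the lever's pivot axis, level with the grip's middle: (30, -155, 150) mm in the press frame, axes as the press. Grip centre = pivot + 200 mm * (-cos e, 0, sin e), e = 0.873 - lever angle. The 16 mm thick lever arm lies 55 mm left (+y) of this point, at the grip's left end.
- tube_rack: Loose blue test-tube rack with glass tubes, 108 x 204 mm, 116 mm high with the tubes; bystander. Origin: centre of its underside.
- flask: Loose stoppered conical flask, 82 mm wide, 140 mm high, standing to the right of the press; bystander. Origin: centre of its underside.
- tip_box: Loose grey box with white lid for pipette tips, 86 x 124 x 65 mm; bystander. Origin: centre of its underside.
Mind the look-alikes: they are no part of the job. What is shaped like the plate but black, green or pink is not meant.

How it is judged:
By the outcome, as a careful person would: the job done as asked, in the order asked, and still so for the second after the job is handed in, with the robot touching nothing.
It also fails if it takes over 67 s, if anything falls off the work surface, if the arm or the gripper's body presses on something with over 40 N, if the wrist force passes 120 N, or if a joint passes its speed limit or range.

## Working session

There is one attempt and no reset: what is moved stays moved. The work goes in short steps, Python scripts to look and compute and a shell command to move; the robot and the scene stay as the last step left them, time stands still between calls to the robot, and variables do not carry over. Pictures are saved under pics/ and viewed, at most 13 in all, crops included, and the job is handed in when it is done.

```bash
mkdir -p pics; ls; python3 - <<'E'
from bench import ctrl
import cv2,numpy as np
s=ctrl.get_state();print({k:np.round(v,3).tolist() for k,v in s.items()})
for c in ("side","top"):
    im=ctrl.get_image(c);cv2.imwrite(f"pics/{c}0.png",im["color"][:,:,::-1])
    print(c,im["mtx"].tolist(),np.round(im["cam_to_world"],4).tolist())
    for t in ("press","plate","capmat","lever","grip","tube_rack","flask","tip_box"):
        print(t,[(np.round(r["bbox"]).tolist(),round(r["confidence"],2)) for r in ctrl.recognise(c,t)])
E
```

```text
pics
{'time_s': 0.0, 'joint_positions': [0.957, 0.259, 0.021, 1.334, -0.0, 1.418], 'joint_velocities': [-0.001, -0.001, -0.001, -0.0, 0.0, -0.001], 'joint_torque': [-0.001, -55.564, 34.453, 0.014, -0.0, -0.0], 'eef_pos': [0.244, 0.492, 0.231], 'tcp_rot': [[-0.896, 0.445, -0.001], [0.445, 0.896, -0.001], [0.0, -0.001, -1.0]], 'contact_force': [0.456, -0.001, 0.6], 'moment': [0.028, 0.022, 0.014], 'grip_force': 0.0, 'finger_gap': 0.085}
side [[388.5399492741213, 0.0, 311.13103790114286], [0.0, 388.5399492741213, 188.03497558433716], [0.0, 0.0, 1.0]] [[0.9882, -0.0724, 0.1347, 0.4096], [-0.152, -0.5598, 0.8145, -0.927], [0.0164, -0.8254, -0.5643, 0.8633], [0.0, 0.0, 0.0, 1.0]]
press [([338.0, 198.0, 101.0, 84.0], 0.56)]
plate [([314.0, 208.0, 25.0, 33.0], 0.97), ([251.0, 213.0, 46.0, 31.0], 0.96), ([307.0, 175.0, 27.0, 27.0], 0.93), ([292.0, 281.0, 52.0, 44.0], 0.66)]
capmat [([308.0, 172.0, 22.0, 19.0], 0.8), ([316.0, 202.0, 27.0, 22.0], 0.76), ([293.0, 275.0, 47.0, 36.0], 0.73), ([250.0, 206.0, 44.0, 18.0], 0.65)]
lever [([342.0, 184.0, 52.0, 55.0], 0.86)]
grip [([342.0, 184.0, 48.0, 
[... 435 characters left out ...]
 [([304.0, 179.0, 93.0, 90.0], 0.77)]
plate [([361.0, 226.0, 40.0, 36.0], 0.98), ([227.0, 195.0, 42.0, 30.0], 0.83), ([282.0, 200.0, 33.0, 25.0], 0.72), ([435.0, 228.0, 41.0, 25.0], 0.7)]
capmat [([283.0, 196.0, 33.0, 18.0], 0.97), ([226.0, 195.0, 35.0, 28.0], 0.9), ([363.0, 227.0, 37.0, 37.0], 0.9), ([339.0, 175.0, 39.0, 40.0], 0.5)]
lever [([337.0, 179.0, 34.0, 40.0], 0.73)]
grip [([336.0, 176.0, 40.0, 41.0], 0.89), ([436.0, 229.0, 41.0, 26.0], 0.51), ([306.0, 179.0, 100.0, 96.0], 0.3)]
tube_rack [([200.0, 252.0, 65.0, 33.0], 0.82)]
flask [([403.0, 194.0, 21.0, 25.0], 0.59), ([199.0, 251.0, 59.0, 28.0], 0.21)]
tip_box [([435.0, 229.0, 40.0, 30.0], 0.81), ([336.0, 177.0, 40.0, 40.0], 0.19)]
```

```bash
python3 - <<'E'
import cv2
a=cv2.imread("pics/side0.png")[120:400,200:440];cv2.imwrite("pics/s1.png",cv2.resize(a,None,fx=2.1,fy=2.1,interpolation=3)) 
a=cv2.imread("pics/top0.png")[120:290,160:460];cv2.imwrite("pics/t1.png",cv2.resize(a,None,fx=2.66,fy=2.66,interpolation=3))
E
```

```text
(no output)
```

View pics/s1.png

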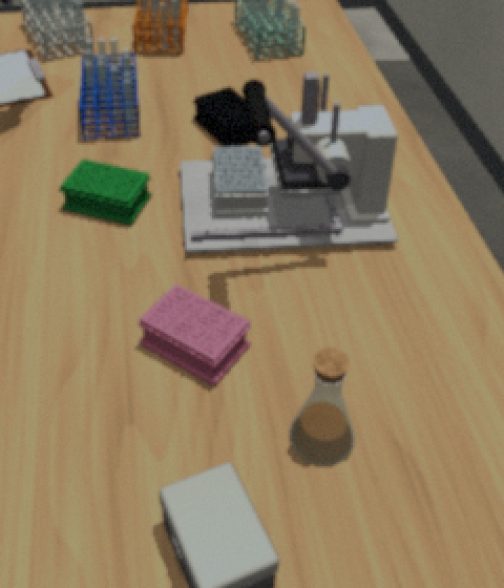

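View pics/t1.png

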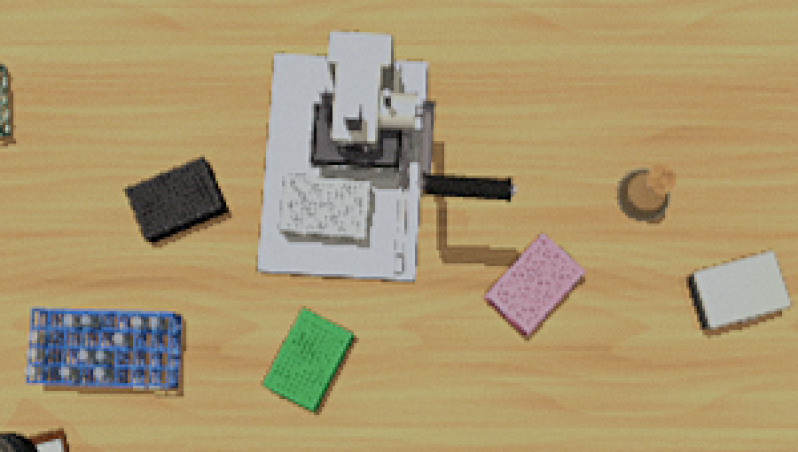

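The whitish plate with its mat is on the feed table, at top crop (325,208), full image (282,198). The black (178,200), green (310,360) and pink (535,285) ones are off the table and look-alikes, so I leave them. Next I get a coarse pose from table and mat corners in the top view.

```bash
cat > h.py <<'E'
import numpy as np, cv2
from bench import ctrl
from scipy.optimize import least_squares
def ray(im,px,z):
    K=im["mtx"];T=im["cam_to_world"]
    px=np.atleast_2d(px);d=np.c_[(px-[K[0,2],K[1,2]])/K[0,0],np.ones(len(px))]@T[:3,:3].T
    return T[:3,3]+d*((z-T[2,3])/d[:,2])[:,None]
def fit(model,pts):
    m=np.asarray(model,float)[:,:2];p=np.asarray(pts)[:,:2]
    a=m-m.mean(0);b=p-p.mean(0)
    t=np.arctan2((a[:,0]*b[:,1]-a[:,1]*b[:,0]).sum(),(a*b).sum())
    R=np.array([[np.cos(t),-np.sin(t)],[np.sin(t),np.cos(t)]]);o=p.mean(0)-R@m.mean(0)
    return o,t,np.linalg.norm(m@R.T+o-p,axis=1)
def wproj(he,f,c,s_pos,s_rot,P):
    """world points -> wrist fisheye pixels"""
    q=(np.atleast_2d(P)-s_pos)@s_rot
    q=(q-he[:3,3])@he[:3,:3]
    r=np.hypot(q[:,0],q[:,1]);th=np.arctan2(r,q[:,2])
    return c+f*(th/r)[:,None]*q[:,:2]
E
python3 - <<'E'
from h import *
im=ctrl.get_image("top")
c=lambda a:np.array(a)/2.66+[160,120]-.3
tab=ray(im,c([(275,53),(428,62),(414,280),(259,270)]),.02)
o,t,r=fit([(.14,.14),(.14,-.095),(-.195,-.095),(-.195,.14)],tab);print("press",o,t,r)
g=c([(283,173),(370,180),(366,243),(279,236)])
m=ray(im,g,.072);print(m[:,:2])
o2,t2,r=fit([(.041,.062),(.041,-.062),(-.041,-.062),(-.041,.062)],m);print("mat",o2,t2,r)
R=np.array([[np.cos(t),-np.sin(t)],[np.sin(t),np.cos(t)]]);print("in press",R.T@(o2-o),t2-t)
w=ctrl.get_image("wrist");print(w["mtx"],w["hand_eye"].round(4).tolist())
E
```

```text
press [0.69296113 0.09458949] -0.059960899972346646 [0.00077652 0.0012438  0.00196741 0.00258869]
[[0.6448092  0.20478362]
 [0.63448688 0.07762708]
 [0.54197653 0.08288012]
 [0.55205895 0.20906448]]
mat [0.59333289 0.14358883] -0.07094437614361727 [0.00658356 0.00480714 0.00631791 0.00482675]
in press [-0.10238548  0.04294106] -0.010983476171270629
[[309.70691629   0.         320.71902649]
 [  0.         309.70691629 199.65449675]
 [  0.           0.           1.        ]] [[0.001, -0.9582, -0.2863, 0.0728], [1.0, 0.0012, -0.0007, -0.0006], [0.001, -0.2863, 0.9582, -0.1417], [0.0, 0.0, 0.0, 1.0]]
```

```bash
python3 -m inch '[[-1,0,0,0,-0.83],[-1,0,0,0,-0.83],[-1,0,0,0,-0.83],[-1,0,0,0,-0.83],[-1,-0.95,-0.6,0,0],[-1,-0.95,-0.6,0,0],[-1,-0.95,-0.6,0,0],[-1,-0.95,-0.6,0,0],[-1,-0.95,-0.6,0,0],[-1,-0.95,-0.6,0,0],[-1,-0.95,-0.6,0,0],[-1,-0.95,-0.6,0,0],[-1,-0.95,-0.6,0,0],[-1,-0.95,-0.6,0,0],[-1,-0.95,-0.6,0,0],[-1,-0.95,-0.6,0,0],[-1,-0.95,-0.6,0,0]]'
python3 - <<'E'
from h import *
s=ctrl.get_state();print({k:np.round(v,3).tolist() for k,v in s.items() if k in("time_s","joint_positions","eef_pos","tcp_rot")})
w=ctrl.get_image("wrist");cv2.imwrite("pics/w1.png",w["color"][:,:,::-1])
E
```

```text
time_s: 2.42
eef_pos: [0.601, 0.2348, 0.2313]
tcp_rot: [[-0.998, 0.062, 0.0], [0.062, 0.998, 0.0], [-0.0, 0.0, -1.0]]
contact_force: [-0.1, -0.2, 0.1]
finger_gap: -0.0001
grip_force: 0.0
{'time_s': 2.417, 'joint_positions': [0.242, 0.426, 0.272, 1.416, 0.0, 0.305], 'eef_pos': [0.601, 0.235, 0.231], 'tcp_rot': [[-0.998, 0.062, 0.0], [0.062, 0.998, 0.0], [-0.0, 0.0, -1.0]]}
```

View pics/w1.png

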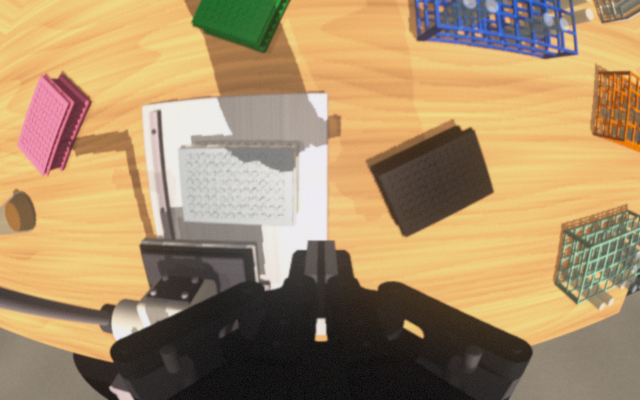

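```bash
cat >> h.py <<'E'
def wunproj(w,s,px,z):
    K=w["mtx"];he=w["hand_eye"];u=np.atleast_2d(px)-[K[0,2],K[1,2]]
    r=np.linalg.norm(u,axis=1)+1e-9;th=r/K[0,0]
    d=np.c_[u*(np.sin(th)/r)[:,None],np.cos(th)]
    R=np.array(s["tcp_rot"]);d=d@he[:3,:3].T@R.T;o=np.array(s["eef_pos"])+R@he[:3,3]
    return o+d*((z-o[2])/d[:,2])[:,None]
E
python3 - <<'E'
from h import *
s=ctrl.get_state();w=ctrl.get_image("wrist")
t=wunproj(w,s,[(143,104),(327,93)],.02);print(t)
o=np.array([.693,.0946]);a=-.06
R=np.array([[np.cos(a),-np.sin(a)],[np.sin(a),np.cos(a)]])
print("table in press",(t[:,:2]-o)@R, "yaw",np.arctan2(*(t[1]-t[0])[:2])*-1)
l=wunproj(w,s,[(327,120),(327,190),(327,240)],.02);print("left edge y",(l[:,:2]-o)@R)
m=wunproj(w,s,[(180,147),(184,222),(293,224),(298,150)],.072);print("mat",(m[:,:2]-o)@R)
g=w["color"][85:310,110:345,::-1];cv2.imwrite("pics/w1c.png",cv2.resize(g,None,fx=2.6,fy=2.6,interpolation=3))
E
```

```text
[[0.49813104 0.01361163 0.02      ]
 [0.51394998 0.24291579 0.02      ]]
table in press [[-0.18966191 -0.09252776]
 [-0.18762143  0.13731234]] yaw -0.068877601967044
left edge y [[-0.1569392   0.13721806]
 [-0.07533621  0.13713971]
 [-0.01122685  0.13724086]]
mat [[-0.13695355 -0.01633575]
 [-0.05383569 -0.02203652]
 [-0.05280404  0.10095882]
 [-0.12966926  0.10803688]]
```

View pics/w1c.png

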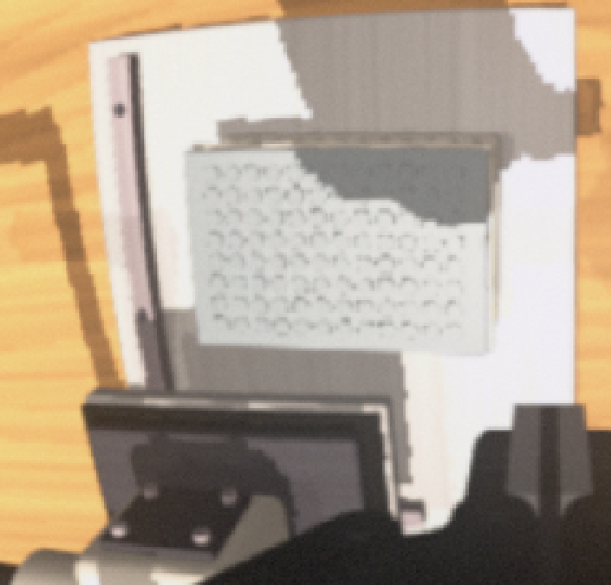

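```bash
cat > m.py <<'E'
from h import *
o=np.array([.693,.0946]);a=-.06
def setp(o_,a_):
    global o,a;o=np.array(o_);a=a_
def R(): return np.array([[np.cos(a),-np.sin(a)],[np.sin(a),np.cos(a)]])
E
python3 - <<'E'
from h import *
s=ctrl.get_state();w=ctrl.get_image("wrist")
c=lambda q:np.array(q)/2.6+[110,85]-.3
t=wunproj(w,s,c([(90,42),(574,8),(575,330)]),.02);print(t)
stop=wunproj(w,s,c([(137,55),(172,390)]),.032);print("stop face top edge",stop)
m=wunproj(w,s,c([(187,150),(492,150),(490,355),(197,345)]),.072)
om,tm,r=fit([(-.041,-.062),(-.041,.062),(.041,.062),(.041,-.062)],m);print("mat",om,tm,r)
def res(p):
    x,y,a=p;R=np.array([[np.cos(a),-np.sin(a)],[np.sin(a),np.cos(a)]])
    q=(t[:,:2]-[x,y])@R;k=(stop[:,:2]-[x,y])@R
    return np.r_[q[0]-[-.195,-.095],q[1]-[-.195,.14],q[2,1]-.14,k[:,1]+.0645]
f=least_squares(res,[.693,.095,-.06]);print("press",f.x,f.fun.round(4))
x,y,a=f.x;R=np.array([[np.cos(a),-np.sin(a)],[np.sin(a),np.cos(a)]]);print("plate in press",(om-[x,y])@R,tm-a)
E
```

```text
[[0.49189786 0.01809195 0.02      ]
 [0.5057681  0.2490243  0.02      ]
 [0.65053296 0.24081472 0.02      ]]
stop face top edge [[0.50373921 0.0509077  0.032     ]
 [0.66616484 0.04036616 0.032     ]]
mat [0.59487818 0.14784555] -0.09770739654869255 [9.38448564e-04 9.80165717e-05 7.83885993e-04 1.36250248e-03]
press [ 0.69225067  0.10102156 -0.05901461] [-0.0001  0.0004  0.0001 -0.0033 -0.0029  0.0034  0.0024]
plate in press [-0.09996468  0.04099941] -0.03869278270028538
```

```bash
python3 -m inch '[[-1,0,0.35,0.5,0],[-1,0,0,0.97,0],[-1,0,0,0.97,0],[-1,0,0,0.97,0],[-1,0,0,0.97,0],[-1,0,0,0.97,0],[-1,0,0,0.9,0],[-1,0,-0.3,0,0],[-1,0,-0.3,0,0],[-1,0,-0.2,0,0],[-1,0,-0.2,0,0]]'; python3 -m inch '[[-1,0,-0.2,0,0],[-1,0,-0.2,0,0],[-1,0,-0.2,0,0],[-1,0,-0.2,0,0],[-1,0,-0.2,0,0]]'
```

```text
time_s: 3.48
eef_pos: [0.5994, 0.216, 0.0461]
tcp_rot: [[-0.998, 0.063, 0.003], [0.063, 0.998, 0.001], [-0.003, 0.001, -1.0]]
contact_force: [0.4, 1.0, -0.0]
finger_gap: -0.0002
grip_force: 0.4
time_s: 3.9
eef_pos: [0.5968, 0.1859, 0.0441]
tcp_rot: [[-0.998, 0.062, 0.0], [0.062, 0.998, 0.0], [-0.0, 0.0, -1.0]]
contact_force: [0.4, 1.0, 0.9]
finger_gap: -0.0
grip_force: 0.4
```

```bash
python3 -m inch '[[-1,0,-0.06,0,0],[-1,0,-0.06,0,0],[-1,0,0,0,0]]'; python3 -m inch '[[-1,0,-0.06,0,0],[-1,0,-0.06,0,0],[-1,0,0,0,0]]';python3 -m inch '[[-1,0,-0.05,0,0],[-1,0,0,0,0]]'
```

```text
time_s: 4.15
eef_pos: [0.5964, 0.1826, 0.0437]
tcp_rot: [[-0.998, 0.063, -0.0], [0.063, 0.998, -0.0], [0.0, -0.0, -1.0]]
contact_force: [0.6, -1.0, -0.5]
finger_gap: -0.0002
grip_force: 0.0
time_s: 4.4
eef_pos: [0.5969, 0.1804, 0.0441]
tcp_rot: [[-0.998, 0.061, 0.002], [0.061, 0.998, 0.002], [-0.001, 0.002, -1.0]]
contact_force: [2.4, 5.1, 0.8]
finger_gap: 0.0001
grip_force: 2.8
time_s: 4.57
eef_pos: [0.5973, 0.1801, 0.0445]
tcp_rot: [[-0.998, 0.061, 0.003], [0.061, 0.998, 0.004], [-0.003, 0.004, -1.0]]
contact_force: [1.9, 10.9, 2.4]
finger_gap: -0.0
grip_force: 5.6
```

```bash
python3 -m inch '[[-1,0,0.4,0,0],[-1,0,0.4,0,0],[-1,0,0,-1,0],[-1,0,0,-1,0],[-1,0,0,-1,0],[-1,0,0,-1,0],[-1,0,0,-1,0],[-1,0,0,-1,0],[-1,0,0,-1,0],[-1,0,0,-1,0],[-1,0,0,-1,0],[-1,0,0,-1,0],[-1,0,0,-1,0],[-1,0,0,-1,0],[1,0,-1,0,0],[1,0,-1,0,0],[1,0,-1,0,0],[1,0,-1,0,0]]'; python3 -c "
from bench import ctrl;print(ctrl.get_state()['joint_positions'])"
```

```text
time_s: 6.07
eef_pos: [0.5899, 0.0819, 0.4035]
tcp_rot: [[-0.998, 0.061, -0.001], [0.061, 0.998, -0.001], [0.001, -0.001, -1.0]]
contact_force: [0.4, -0.2, -0.7]
finger_gap: 0.0482
grip_force: 0.0
[-2.64640606e-03  3.70262582e-01  6.21305896e-01  1.82253384e+00
 -5.98369477e-04  5.84840091e-02]
```

```bash
python3 -m inch '[[1,0,-1,-0.3,0],[1,0,-0.2,-1,0],[1,0,0,-1,0],[1,0,0,-1,0],[1,0,0,-1,0]]'; python3 -c "
from bench import ctrl;print(ctrl.get_state()['joint_positions'])"
```

```text
time_s: 6.48
eef_pos: [0.5672, 0.0455, 0.4815]
tcp_rot: [[-0.996, 0.062, 0.064], [0.062, 0.998, -0.002], [-0.064, 0.002, -0.998]]
contact_force: [0.2, 0.2, -0.3]
finger_gap: 0.085
grip_force: 0.0
[-0.0686188   0.33067815  0.77197406  1.94797755  0.00240353 -0.00686402]
```

```bash
python3 -m inch '[[1,0.5,0,-0.8,0],[1,0.5,0,-0.8,0],[1,0.5,0,-0.8,0],[1,0.5,0,-0.8,0],[1,0.5,0,-0.8,0],[1,0,0,0,0],[1,0,0,0,0]]'; python3 -m inch '[[1,0,0,0.6,0],[1,0,0,0.6,0],[1,0,0,0.6,0],[1,0,0,0,0]]'; python3 -c "
from bench import ctrl;print(ctrl.get_state()['joint_positions'])"
```

```text
time_s: 7.07
eef_pos: [0.4684, 0.0497, 0.5355]
tcp_rot: [[-0.989, 0.06, 0.136], [0.06, 0.998, -0.005], [-0.136, 0.003, -0.991]]
contact_force: [0.1, -0.3, -0.8]
finger_gap: 0.0853
grip_force: 0.0
time_s: 7.4
eef_pos: [0.4777, 0.0488, 0.4762]
tcp_rot: [[-0.99, 0.061, 0.126], [0.061, 0.998, -0.005], [-0.126, 0.003, -0.992]]
contact_force: [-0.2, 0.0, -1.1]
finger_gap: 0.0854
grip_force: 0.0
[-0.0761775   0.09745458  0.43645947  1.78385287  0.00476209 -0.01416857]
```

```bash
python3 -m inch '[[1,0,0,-1,0],[1,0,0,-1,0],[1,0,0,-1,0],[1,0,0,-1,0],[1,0,0,-1,0],[1,0,0,-1,0],[1,0,0,-1,0],[1,0,0,-1,0]]'; python3 -c "
from bench import ctrl;print(ctrl.get_state()['joint_positions'])"
```

```text
time_s: 8.07
eef_pos: [0.4272, 0.0497, 0.5943]
tcp_rot: [[-0.961, 0.062, 0.268], [0.061, 0.998, -0.015], [-0.268, 0.002, -0.963]]
contact_force: [-0.9, 0.1, 0.0]
finger_gap: 0.0853
grip_force: 0.0
[-0.08529567  0.02671947  0.67630951  1.94899169  0.00780336 -0.02153375]
```

```bash
python3 -m inch '[[1,0,0,-1,0],[1,0,0,-1,0],[1,0,0,-1,0],[1,0,0,-1,0],[1,0,0,-1,0],[1,0,0,0,0]]'; python3 -c "
from bench import ctrl;print(ctrl.get_state()['joint_positions'])"
```

```text
time_s: 8.57
eef_pos: [0.3843, 0.0538, 0.6413]
tcp_rot: [[-0.924, 0.063, 0.378], [0.058, 0.998, -0.025], [-0.378, -0.001, -0.926]]
contact_force: [-1.1, -0.2, 0.4]
finger_gap: 0.0852
grip_force: 0.0
[-0.08318203 -0.06576728  0.70029545  1.9487666   0.00654463 -0.0189275 ]
```

```bash
python3 -m inch '[[1,0,0,-1,0],[1,0,0,-1,0],[1,0,0,-1,0],[1,0,0,-1,0],[1,0,0,0,0]]'; python3 -c "
from bench import ctrl;print(ctrl.get_state()['joint_positions'])"
```

```text
time_s: 8.98
eef_pos: [0.3457, 0.0596, 0.6742]
tcp_rot: [[-0.887, 0.064, 0.458], [0.055, 0.998, -0.033], [-0.459, -0.004, -0.888]]
contact_force: [-0.5, 0.2, 0.8]
finger_gap: 0.0854
grip_force: 0.0
[-0.06809284 -0.13850507  0.71634939  1.9487131  -0.00195129 -0.00522445]
```

```bash
python3 -m inch '[[1,0.25,0.13,0.97,0],[1,0.25,0.13,0.97,0],[1,0.25,0.13,0.97,0],[1,0.25,0.13,0.97,0],[1,0.25,0.13,0.97,0],[1,0.25,0.13,0.97,0],[1,0.25,0.13,0.97,0],[1,0.25,0.13,0.97,0],[1,0.25,0.13,0.97,0],[1,0.25,0.13,0.97,0],[1,0.25,0.13,0.97,0],[1,0.25,0.13,0.97,0],[1,0.25,0.13,0.97,0],[1,0.25,0.13,0.97,0],[1,0.25,0.13,0.97,0],[1,0.25,0.13,0.97,0],[1,0,0,0,0]]'; python3 - <<'E'
from h import *
s=ctrl.get_state();w=ctrl.get_image("wrist");cv2.imwrite("pics/w2.png",w["color"][:,:,::-1])
print(s['joint_positions'])
o=np.array([.692,.096]);a=-.06
R=np.array([[np.cos(a),-np.sin(a)],[np.sin(a),np.cos(a)]])
for t,m,z in(("table",[(-.195,-.095),(-.195,.14)],.02),("stopface",[(-.185,-.0645),(-.05,-.0645)],.032),("mat",[(-.141,-.0625),(-.141,.0615),(-.059,.0615),(-.059,-.0625)],.072)):
    print(t,wproj(w["hand_eye"],w["mtx"][0,0],w["mtx"][:2,2],s["eef_pos"],np.array(s["tcp_rot"]),np.c_[np.array(m)@R.T+o,[z]*len(m)]).round(0).tolist())
E
```

```text
time_s: 10.4
eef_pos: [0.4536, 0.1128, 0.1955]
tcp_rot: [[-0.894, 0.064, 0.443], [0.055, 0.998, -0.034], [-0.444, -0.006, -0.896]]
contact_force: [-1.4, -0.6, -1.4]
finger_gap: 0.0856
grip_force: 0.0
[ 0.11867161 -0.13255169 -0.60784558  0.64270293 -0.08591182  0.16207018]
table [[231.0, 145.0], [449.0, 147.0]]
stopface [[258.0, 159.0], [272.0, 242.0]]
mat [[259.0, 216.0], [380.0, 217.0], [371.0, 263.0], [269.0, 263.0]]
```

View pics/w2.png

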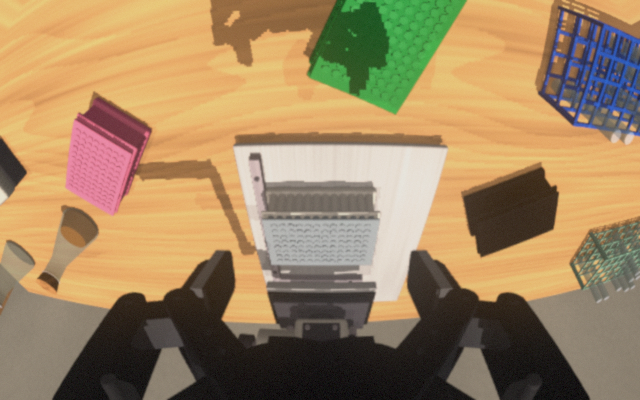

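```bash
python3 -m inch '[[1,0.16,0.02,0.93,0],[1,0.16,0.02,0.93,0],[1,0.16,0.02,0.93,0],[1,0.16,0.02,0.93,0],[1,0.16,0.02,0.93,0],[1,0.16,0.02,0.93,0],[1,0,0,0,0],[1,0,0,0,0]]'; python3 -m inch '[[1,-0.6,0,0.3,0],[1,-0.45,0,0.22,0],[1,-0.15,0,0.074,0],[1,-0.15,0,0.074,0],[1,-0.15,0,0.074,0],[1,0,0,0,0]]'
```

```text
time_s: 11.12
eef_pos: [0.5064, 0.1124, 0.0395]
tcp_rot: [[-0.891, 0.065, 0.45], [0.056, 0.998, -0.033], [-0.451, -0.004, -0.893]]
contact_force: [-0.1, 0.1, -0.1]
finger_gap: 0.0856
grip_force: 0.0
time_s: 11.62
eef_pos: [0.5569, 0.1093, 0.0408]
tcp_rot: [[-0.889, 0.065, 0.452], [0.056, 0.998, -0.033], [-0.454, -0.004, -0.891]]
contact_force: [0.4, 0.4, 0.4]
finger_gap: 0.0855
grip_force: 0.0
```

```bash
python3 -m inch '[[1,0.3,0,-0.15,0],[1,0.12,0,0.27,0],[1,-0.3,0,0.15,0],[1,-0.3,0,0.15,0],[1,-0.3,0,0.15,0],[1,-0.3,0,0.15,0],[1,-0.3,0,0.15,0],[1,0,0,0,0]]'; python3 - <<'E'
from h import *
s=ctrl.get_state();w=ctrl.get_image("wrist");cv2.imwrite("pics/w3.png",w["color"][:,:,::-1])
E
```

```text
time_s: 12.28
eef_pos: [0.5998, 0.1063, 0.0316]
tcp_rot: [[-0.889, 0.065, 0.453], [0.057, 0.998, -0.033], [-0.454, -0.004, -0.891]]
contact_force: [-0.2, -0.3, -0.3]
finger_gap: 0.0855
grip_force: 0.0
```

View pics/w3.png

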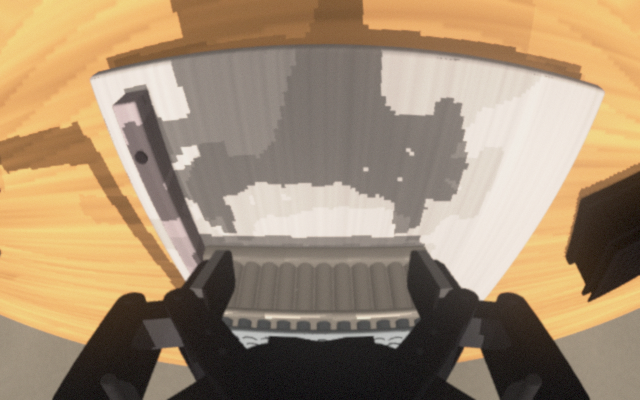

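```bash
python3 -m inch '[[1,-0.2,0,0.1,0],[1,-0.2,0,0.1,0],[1,-0.2,0,0.1,0],[1,-0.2,0,0.1,0],[1,-0.2,0,0.1,0],[1,0,0,0,0]]'; python3 -m inch '[[1,-0.1,0,0.05,0],[1,-0.1,0,0.05,0],[1,0,0,0,0]]'
```

```text
time_s: 12.83
eef_pos: [0.632, 0.1043, 0.0315]
tcp_rot: [[-0.89, 0.065, 0.452], [0.056, 0.998, -0.033], [-0.453, -0.004, -0.891]]
contact_force: [-0.1, 0.1, 1.5]
finger_gap: 0.0851
grip_force: 0.0
time_s: 13.08
eef_pos: [0.6376, 0.1039, 0.0313]
tcp_rot: [[-0.89, 0.065, 0.451], [0.056, 0.998, -0.033], [-0.453, -0.004, -0.892]]
contact_force: [-0.5, -0.1, 0.3]
finger_gap: 0.0855
grip_force: 0.0
```

```bash
python3 -m inch '[[1,-0.1,0,0.05,0],[1,-0.06,0,0.03,0],[1,0,0,0,0]]'; python3 -m inch '[[1,-0.06,0,0.03,0],[1,0,0,0,0]]'; python3 -m inch '[[1,-0.06,0,0.03,0],[1,0,0,0,0]]'
```

```text
time_s: 13.33
eef_pos: [0.6428, 0.1036, 0.0313]
tcp_rot: [[-0.89, 0.065, 0.451], [0.056, 0.998, -0.033], [-0.453, -0.004, -0.892]]
contact_force: [-0.6, -0.7, 0.7]
finger_gap: 0.0855
grip_force: 0.0
time_s: 13.5
eef_pos: [0.6447, 0.1035, 0.0313]
tcp_rot: [[-0.89, 0.065, 0.451], [0.056, 0.998, -0.033], [-0.453, -0.004, -0.892]]
contact_force: [0.4, 0.1, 0.1]
finger_gap: 0.0857
grip_force: 0.0
time_s: 13.67
eef_pos: [0.6467, 0.1033, 0.0313]
tcp_rot: [[-0.89, 0.065, 0.451], [0.056, 0.998, -0.033], [-0.452, -0.004, -0.892]]
contact_force: [0.4, -0.4, 0.2]
finger_gap: 0.0853
grip_force: 0.0
```

```bash
python3 - <<'E'
from h import *
s=ctrl.get_state();w=ctrl.get_image("wrist");a=w["color"][220:360,160:480,::-1];cv2.imwrite("pics/w4.png",cv2.resize(a,None,fx=2.4,fy=2.4,interpolation=3))
E
```

```text
(no output)
```

View pics/w4.png

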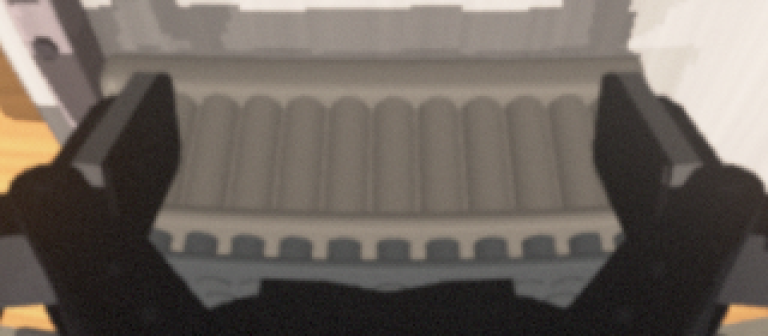

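The plate sits square between the fingers, and there's no stop force yet. I keep going.

```bash
python3 -m inch '[[1,-0.06,0,0.03,0],[1,0,0,0,0]]'; python3 -m inch '[[1,-0.06,0,0.03,0],[1,0,0,0,0]]'; python3 -m inch '[[1,-0.06,0,0.03,0],[1,0,0,0,0]]'
```

```text
time_s: 13.88
eef_pos: [0.6487, 0.1032, 0.0313]
tcp_rot: [[-0.89, 0.065, 0.451], [0.056, 0.998, -0.033], [-0.452, -0.004, -0.892]]
contact_force: [0.4, 0.4, 0.3]
finger_gap: 0.0851
grip_force: 0.1
time_s: 14.05
eef_pos: [0.6492, 0.1032, 0.0305]
tcp_rot: [[-0.891, 0.064, 0.449], [0.056, 0.998, -0.033], [-0.45, -0.004, -0.893]]
contact_force: [-6.0, -0.1, 3.0]
finger_gap: 0.0854
grip_force: 3.2
time_s: 14.22
eef_pos: [0.6493, 0.1033, 0.0296]
tcp_rot: [[-0.893, 0.064, 0.446], [0.055, 0.998, -0.032], [-0.447, -0.004, -0.895]]
contact_force: [-13.9, 0.7, 5.9]
finger_gap: 0.0849
grip_force: 7.3
```

```bash
python3 -m inch '[[1,0,-0.1,0,0],[1,0,-0.1,0,0],[1,0,0,0,0]]'; python3 -m inch '[[1,0.2,0,-0.1,0],[1,0.5,0,-0.25,0],[1,1,0,-0.5,0],[1,1,0,-0.5,0],[1,1,0,-0.5,0],[1,0,0,0,0]]'; python3 - <<'E'
from h import *
s=ctrl.get_state()
w=ctrl.get_image("wrist");t=ctrl.get_image("top")
A=cv2.resize(w["color"][120:330,170:480,::-1],(620,420),interpolation=3)
cv2.imwrite("pics/w5.png",A)
E
```

```text
time_s: 14.47
eef_pos: [0.649, 0.0979, 0.0294]
tcp_rot: [[-0.893, 0.063, 0.446], [0.055, 0.998, -0.031], [-0.447, -0.003, -0.895]]
contact_force: [-11.5, 3.2, 1.1]
finger_gap: 0.0856
grip_force: 5.9
time_s: 14.97
eef_pos: [0.5212, 0.1052, 0.0289]
tcp_rot: [[-0.893, 0.064, 0.446], [0.055, 0.998, -0.033], [-0.447, -0.005, -0.894]]
contact_force: [-0.0, -0.1, -0.7]
finger_gap: 0.0857
grip_force: 0.0
```

View pics/w5.png

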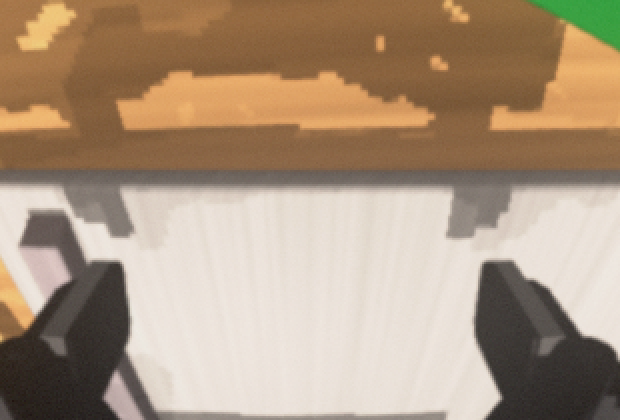

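```bash
python3 -m inch '[[-1,0,0,-1,0],[-1,0,0,-1,0],[-1,0,0,-1,0],[-1,0,0,-1,0],[-1,0,0,-1,0],[-1,0,0,0,0],[-1,0,0,0,0]]'; python3 - <<'E'
from h import *
s=ctrl.get_state();w=ctrl.get_image("wrist")
o=np.array([.692,.096]);a=-.06
R=np.array([[np.cos(a),-np.sin(a)],[np.sin(a),np.cos(a)]])
A=cv2.resize(w["color"][100:300,200:470,::-1],None,fx=2.9,fy=2.9,interpolation=3)
for t,m,z in(("table",[(-.195,-.095),(-.195,.14)],.02),("stopface",[(-.185,-.0645),(-.05,-.0645)],.032),("plate bottom",[(-.043,-.064),(-.043,.064)],.02),("mat",[(-.041,-.062),(-.041,.062)],.072)):
    p=wproj(w["hand_eye"],w["mtx"][0,0],w["mtx"][:2,2],s["eef_pos"],np.array(s["tcp_rot"]),np.c_[np.array(m)@R.T+o,[z]*len(m)])
    print(t,p.round(1).tolist())
    for q in p: cv2.circle(A,tuple(int(v) for v in (q+.5-[200,100])*2.9),2,(0,0,255),-1)
cv2.imwrite("pics/w6.png",A)
E
```

```text
time_s: 15.65
eef_pos: [0.4624, 0.1101, 0.1669]
tcp_rot: [[-0.888, 0.065, 0.456], [0.056, 0.998, -0.032], [-0.457, -0.003, -0.889]]
contact_force: [0.1, -0.7, -0.4]
finger_gap: 0.0009
grip_force: 0.0
table [[223.6, 151.6], [461.3, 153.2]]
stopface [[253.2, 166.7], [270.2, 252.8]]
plate bottom [[272.3, 248.6], [371.6, 248.6]]
mat [[269.8, 284.0], [373.9, 284.1]]
```

View pics/w6.png

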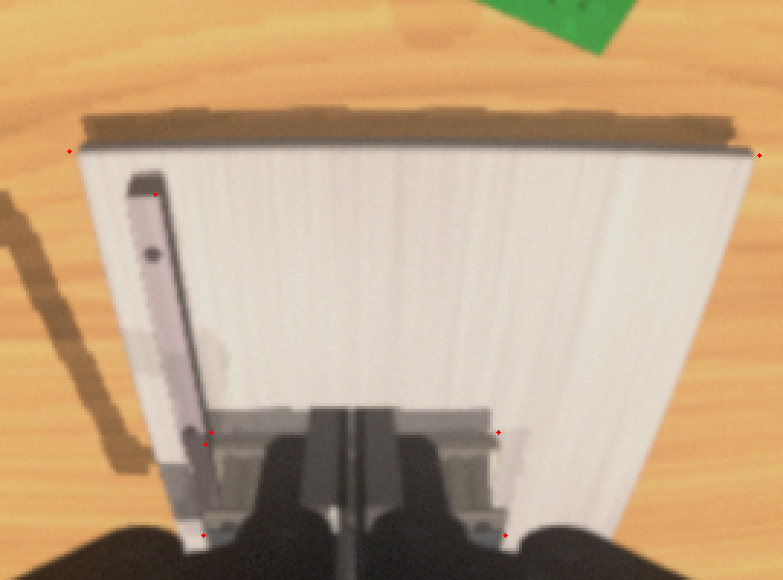

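The plate's front edge (crop row about 437) lies on the predicted home line, and its right flank is on the side stop. Next I bring the tool upright again, by moving inward to the elbow limit.

```bash
python3 -m inch '[[-1,0.89,-0.3,-0.5,0],[-1,0.89,-0.3,-0.46,0],[-1,0.89,-0.3,-0.46,0],[-1,0.89,-0.3,-0.46,0]]'; python3 -c "
from bench import ctrl;print(ctrl.get_state()['joint_positions'])"
```

```text
time_s: 16.03
eef_pos: [0.3368, 0.0816, 0.1649]
tcp_rot: [[-0.892, 0.065, 0.448], [0.056, 0.998, -0.033], [-0.45, -0.004, -0.893]]
contact_force: [-0.5, -0.6, 0.4]
finger_gap: 0.0
grip_force: 0.0
[ 0.03759733 -0.36000199 -0.83381722  0.63320013 -0.05001037  0.08968397]
```

```bash
python3 -m inch '[[-1,0.9,0,0,0],[-1,0.9,0,0,0],[-1,0.9,0,0,0]]'; python3 -c "
from bench import ctrl;print(ctrl.get_state()['joint_positions'])"
```

```text
time_s: 16.28
eef_pos: [0.265, 0.086, 0.1286]
tcp_rot: [[-0.891, 0.066, 0.45], [0.057, 0.998, -0.034], [-0.451, -0.004, -0.892]]
contact_force: [-0.2, 0.2, 1.4]
finger_gap: -0.0001
grip_force: 0.0
[ 0.09055473 -0.47960263 -0.97526035  0.61261375 -0.07428371  0.13831483]
```

```bash
python3 -m inch '[[-1,0.5,0,-0.26,0],[-1,0.5,0,-0.26,0],[-1,0.5,0,-0.26,0],[-1,0.5,0,-0.26,0],[-1,0,0,0,0]]'; python3 -c "
from bench import ctrl;print(ctrl.get_state()['joint_positions'])"
```

```text
time_s: 16.7
eef_pos: [0.1962, 0.0907, 0.1293]
tcp_rot: [[-0.891, 0.064, 0.449], [0.055, 0.998, -0.033], [-0.45, -0.005, -0.893]]
contact_force: [-0.5, 0.0, -0.8]
finger_gap: 0.0002
grip_force: 0.0
[ 0.22598627 -0.62370907 -0.99736501  0.74815736 -0.13314289  0.2585057 ]
```

```bash
python3 -m inch '[[-1,0,0,0.8,0],[-1,0,0,0.8,0],[-1,0,0,0.8,0],[-1,0,0,0,0]]'; python3 -c "
from bench import ctrl;print(ctrl.get_state()['joint_positions'])"
```

```text
time_s: 17.03
eef_pos: [0.2386, 0.0975, 0.0996]
tcp_rot: [[-0.9, 0.069, 0.43], [0.057, 0.998, -0.041], [-0.432, -0.012, -0.902]]
contact_force: [0.5, 0.5, 0.2]
finger_gap: 0.0
grip_force: 0.0
[ 0.21134552 -0.46078379 -1.03969632  0.56346201 -0.13042803  0.24939816]
```

```bash
python3 -m inch '[[-1,0.9,0,0,0],[-1,0.9,0,0,0],[-1,0.9,0,0,0]]'; python3 -c "
from bench import ctrl;print(ctrl.get_state()['joint_positions'])"
```

```text
time_s: 17.28
eef_pos: [0.1683, 0.1114, 0.0981]
tcp_rot: [[-0.907, 0.076, 0.414], [0.061, 0.997, -0.051], [-0.417, -0.022, -0.909]]
contact_force: [-0.4, 0.6, -0.4]
finger_gap: -0.0001
grip_force: 0.0
[ 0.55131392 -0.51583116 -1.04134415  0.70114259 -0.26370243  0.57702703]
```

```bash
python3 -m inch '[[-1,-0.3,0,-0.8,0],[-1,-0.9,-0.3,-0.25,0],[-1,-0.9,-0.3,-0.25,0],[-1,-0.9,-0.3,-0.25,0],[-1,-0.9,-0.3,-0.25,0],[-1,-0.9,-0.3,-0.25,0],[-1,-0.9,-0.3,-0.25,0],[-1,-0.9,-0.3,-0.25,0],[-1,-0.9,-0.3,-0.25,0],[-1,-0.9,-0.3,-0.25,0],[-1,-0.9,-0.3,-0.25,0],[-1,-0.9,-0.3,-0.25,0],[-1,-0.9,-0.3,-0.25,0],[-1,-0.9,-0.3,-0.25,0],[-1,-0.9,-0.3,-0.25,0],[-1,0,0,0,0]]'; python3 - <<'E'
from h import *
s=ctrl.get_state();print(s["joint_positions"]);w=ctrl.get_image("wrist")
o=np.array([.692,.096]);a=-.06
R=np.array([[np.cos(a),-np.sin(a)],[np.sin(a),np.cos(a)]])
m=[(-.0986,-.207),(-.0986,-.103)]
p=wproj(w["hand_eye"],w["mtx"][0,0],w["mtx"][:2,2],s["eef_pos"],np.array(s["tcp_rot"]),np.c_[np.array(m)@R.T+o,[.303]*2]);print(p)
A=w["color"][:,:,::-1].copy()
for q in p: cv2.circle(A,tuple(int(v) for v in q),2,(0,0,255),-1)
cv2.imwrite("pics/w7.png",A)
E
```

```text
time_s: 18.62
eef_pos: [0.4519, -0.0265, 0.3721]
tcp_rot: [[-0.907, 0.074, 0.415], [0.059, 0.997, -0.05], [-0.418, -0.021, -0.908]]
contact_force: [-0.9, 0.5, -0.8]
finger_gap: 0.0001
grip_force: 0.0
[-0.29200663 -0.20930385 -0.200269    1.15399423  0.0716626  -0.20651368]
[[254.57062782 283.60923103]
 [358.70438519 285.60509449]]
```

View pics/w7.png

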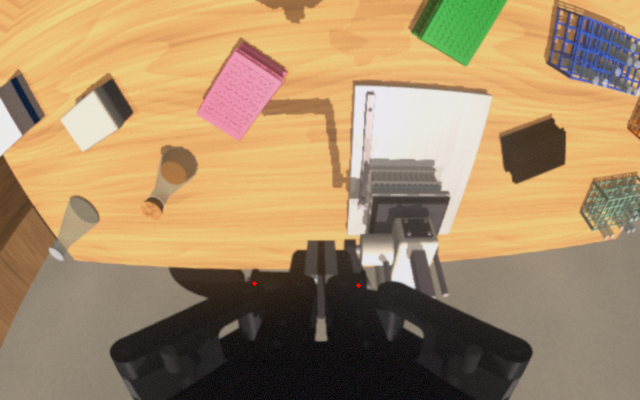

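```bash
python3 -m inch '[[-1,-0.77,-0.17,0,0],[-1,-0.77,-0.17,0,0],[-1,-0.77,-0.17,0,0],[-1,-0.77,-0.17,0,0],[-1,0,0,0.9,0],[-1,0,0,0.9,0],[-1,0,0,0.6,0],[-1,0,0,0,0]]'; cat > lv.py <<'E'
from h import *
import sys
o=np.array([.692,.096]);a=-.06
Rz=np.array([[np.cos(a),-np.sin(a)],[np.sin(a),np.cos(a)]])
s=ctrl.get_state();p=np.array(s["eef_pos"]);R=np.array(s["tcp_rot"]);n=R[:,2]
def C(th,yp=-.160):
    e=.873-th;q=Rz@[.03-.2*np.cos(e),yp]+o
    return np.r_[q,.15+.2*np.sin(e)]
# lever angle that best fits the current TCP if touching; lateral offset on the finger end
prev=p
for th in [float(v) for v in sys.argv[1:]]:
    t=C(th)-.014*n
    print(th,"target",t.round(4),"rel tool(norm)",(R.T@(t-prev)/.03).round(3)); prev=t
def off(th): return R.T@(C(th)-p)
f=least_squares(lambda v:[off(v[0])[2]-.014],[.4]).x[0]
e=.873-f;tg=Rz@np.array([-np.sin(e),0]);tan=np.r_[tg,-np.cos(e)]
F=np.array(s["contact_force"]);print("contact theta",f,"offset x,y on end mm",(off(f)*1000).round(1),"tangential N",round(-F@tan,1),F.round(1))
E
python3 lv.py 0 .1 .2 .3 .4 .5 .6 .7 .8
```

```text
time_s: 19.33
eef_pos: [0.5586, -0.0529, 0.3381]
tcp_rot: [[-0.911, 0.073, 0.406], [0.059, 0.997, -0.047], [-0.408, -0.019, -0.913]]
contact_force: [-0.7, -0.3, -0.9]
finger_gap: 0.0
grip_force: 0.0
0.0 target [ 0.5784 -0.0572  0.316 ] rel tool(norm) [-0.308 -0.079  0.945]
0.1 target [ 0.5638 -0.0563  0.3024] rel tool(norm) [0.631 0.002 0.214]
0.2 target [ 0.5506 -0.0555  0.2874] rel tool(norm) [0.607 0.004 0.276]
0.3 target [ 0.5389 -0.0548  0.2712] rel tool(norm) [0.576 0.005 0.335]
0.4 target [ 0.5289 -0.0542  0.2539] rel tool(norm) [0.54  0.006 0.391]
0.5 target [ 0.5208 -0.0537  0.2357] rel tool(norm) [0.498 0.008 0.443]
0.6 target [ 0.5144 -0.0533  0.2167] rel tool(norm) [0.451 0.009 0.49 ]
0.7 target [ 0.51   -0.053   0.1972] rel tool(norm) [0.4   0.01  0.533]
0.8 target [ 0.5076 -0.0529  0.1774] rel tool(norm) [0.345 0.011 0.57 ]
contact theta -0.27715095008415747 offset x,y on end mm [-64.   -2.3  34.7] tangential N -1.0 [-0.7 -0.3 -0.9]
```

```bash
python3 -m inch '[[-1,-0.3,-0.08,0,0],[-1,0,0,0.5,0],[-1,0,0,0.25,0],[-1,0,0,0.15,0],[-1,0,0,0,0]]'; python3 lv.py 0;  python3 -m inch '[[-1,0,0,0.1,0],[-1,0,0,0.05,0],[-1,0,0,0,0]]'; python3 lv.py 0 .1
```

```text
time_s: 19.75
eef_pos: [0.5788, -0.0575, 0.3227]
tcp_rot: [[-0.908, 0.073, 0.413], [0.058, 0.997, -0.049], [-0.415, -0.02, -0.91]]
contact_force: [-0.2, 0.5, 0.3]
finger_gap: -0.0001
grip_force: 0.0
0.0 target [ 0.5783 -0.0571  0.316 ] rel tool(norm) [0.109 0.015 0.197]
contact theta -0.15506182983339517 offset x,y on end mm [-27.1   0.4  14. ] tangential N -0.0 [-0.2  0.5  0.3]
time_s: 20.0
eef_pos: [0.5807, -0.0577, 0.3191]
tcp_rot: [[-0.907, 0.073, 0.414], [0.058, 0.997, -0.049], [-0.416, -0.02, -0.909]]
contact_force: [0.3, -0.8, 0.6]
finger_gap: 0.0004
grip_force: 0.0
0.0 target [ 0.5783 -0.0571  0.316 ] rel tool(norm) [0.118 0.015 0.06 ]
0.1 target [ 0.5637 -0.0562  0.3024] rel tool(norm) [0.633 0.003 0.209]
contact theta -0.03650439406963235 offset x,y on end mm [-3.5  0.4 14. ] tangential N 0.7 [ 0.3 -0.8  0.6]
```

```bash
python3 -m inch '[[-1,0.06,0,0.12,0],[-1,0.3,0,0.12,0],[-1,0.3,0,0.12,0],[-1,0,0,0,0]]'; python3 lv.py .2 .3
```

```text
time_s: 20.33
eef_pos: [0.5662, -0.0569, 0.3012]
tcp_rot: [[-0.907, 0.073, 0.414], [0.058, 0.997, -0.049], [-0.417, -0.021, -0.909]]
contact_force: [-2.8, 1.1, 6.5]
finger_gap: 0.0001
grip_force: 3.9
0.2 target [ 0.5504 -0.0554  0.2874] rel tool(norm) [0.672 0.02  0.197]
0.3 target [ 0.5388 -0.0547  0.2712] rel tool(norm) [0.579 0.006 0.33 ]
contact theta 0.12937606572639734 offset x,y on end mm [ 7.3  0.5 14. ] tangential N 2.9 [-2.8  1.1  6.5]
```

```bash
python3 -m inch '[[-1,0.45,0,0.08,0],[-1,0.35,0,0.12,0],[-1,0.3,0,0.16,0],[-1,0.3,0,0.16,0],[-1,0,0,0,0]]'; python3 lv.py .4 .5
```

```text
time_s: 20.75
eef_pos: [0.5342, -0.055, 0.2689]
tcp_rot: [[-0.908, 0.073, 0.414], [0.058, 0.997, -0.049], [-0.416, -0.02, -0.909]]
contact_force: [-2.9, 1.3, 6.6]
finger_gap: 0.0004
grip_force: 3.8
0.4 target [ 0.5288 -0.0542  0.2538] rel tool(norm) [0.373 0.027 0.38 ]
0.5 target [ 0.5206 -0.0537  0.2356] rel tool(norm) [0.502 0.009 0.439]
contact theta 0.3018184266381463 offset x,y on end mm [-4.8  0.6 14. ] tangential N 4.0 [-2.9  1.3  6.6]
```

```bash
python3 -m inch '[[-1,0.19,0.01,0.19,0],[-1,0.19,0.01,0.19,0],[-1,0.25,0,0.22,0],[-1,0.25,0,0.22,0],[-1,0,0,0,0]]'; python3 lv.py .6 .7
```

```text
time_s: 21.17
eef_pos: [0.5208, -0.0542, 0.235]
tcp_rot: [[-0.908, 0.073, 0.413], [0.058, 0.997, -0.049], [-0.415, -0.02, -0.91]]
contact_force: [-3.4, 1.7, 4.2]
finger_gap: 0.0003
grip_force: 2.9
0.6 target [ 0.5143 -0.0533  0.2167] rel tool(norm) [0.451 0.027 0.466]
0.7 target [ 0.5099 -0.053   0.1972] rel tool(norm) [0.404 0.011 0.53 ]
contact theta 0.5044285037915912 offset x,y on end mm [ 0.5  0.5 14. ] tangential N 2.7 [-3.4  1.7  4.2]
```

```bash
python3 -m inch '[[-1,0.11,0.01,0.12,0],[-1,0.11,0.01,0.12,0],[-1,0,0,0,0]]'; python3 lv.py .6 .7|tail -1;  python3 -m inch '[[-1,0.11,0.01,0.12,0],[-1,0.11,0.01,0.12,0],[-1,0,0,0,0]]'|grep -i force; python3 lv.py .65 .7 .75 .8 .85 .9 .95 1 
```

```text
time_s: 21.42
eef_pos: [0.5189, -0.054, 0.2269]
tcp_rot: [[-0.907, 0.073, 0.414], [0.058, 0.997, -0.049], [-0.417, -0.021, -0.909]]
contact_force: [-3.2, -0.3, 4.5]
finger_gap: -0.0005
grip_force: 2.8
contact theta 0.5504711412591441 offset x,y on end mm [ 1.9  0.4 14. ] tangential N 3.3 [-3.2 -0.3  4.5]
contact_force: [-2.7, -2.0, 4.0]
grip_force: 2.8
0.65 target [ 0.5119 -0.0531  0.207 ] rel tool(norm) [0.273 0.015 0.263]
0.7 target [ 0.5099 -0.053   0.1972] rel tool(norm) [0.196 0.006 0.27 ]
0.75 target [ 0.5084 -0.0529  0.1873] rel tool(norm) [0.182 0.006 0.279]
0.8 target [ 0.5074 -0.0529  0.1773] rel tool(norm) [0.168 0.007 0.288]
0.85 target [ 0.507  -0.0528  0.1673] rel tool(norm) [0.153 0.007 0.296]
0.9 target [ 0.507  -0.0528  0.1573] rel tool(norm) [0.138 0.007 0.303]
0.95 target [ 0.5075 -0.0529  0.1473] rel tool(norm) [0.123 0.007 0.31 ]
1.0 target [ 0.5085 -0.0529  0.1374] rel tool(norm) [0.107 0.008 0.316]
contact theta 0.5992912513662687 offset x,y on end mm [ 1.8  0.3 14. ] tangential N 3.2 [-2.7 -2.   4. ]
```

```bash
python3 -m inch '[[-1,0.13,0.01,0.13,0],[-1,0.13,0.01,0.13,0],[-1,0,0,0,0]]'|grep ct_f; python3 lv.py|tail -1;  python3 -m inch '[[-1,0.1,0.01,0.135,0],[-1,0.1,0,0.135,0],[-1,0,0,0,0]]'|grep ct_f; python3 lv.py .75 .8 
```

```text
contact_force: [-2.9, -3.8, 4.8]
contact theta 0.6500402783647852 offset x,y on end mm [ 0.2 -0.1 14. ] tangential N 4.1 [-2.9 -3.8  4.8]
contact_force: [-1.9, -4.1, 3.9]
0.75 target [ 0.5084 -0.0529  0.1873] rel tool(norm) [ 0.188 -0.004  0.277]
0.8 target [ 0.5075 -0.0529  0.1773] rel tool(norm) [0.168 0.007 0.288]
contact theta 0.7004225858943449 offset x,y on end mm [ 0.2 -0.3 14. ] tangential N 3.6 [-1.9 -4.1  3.9]
```

```bash
python3 -m inch '[[-1,0.09,-0.03,0.14,0],[-1,0.09,-0.02,0.14,0],[-1,0,0,0,0]]'|grep ct_f; python3 lv.py|tail -1;  python3 -m inch '[[-1,0.085,0,0.145,0],[-1,0.085,0,0.145,0],[-1,0,0,0,0]]'|grep ct_f; python3 lv.py .85 .9 
```

```text
contact_force: [-1.7, 1.8, 4.8]
contact theta 0.7513409747988175 offset x,y on end mm [ 0.1  0.3 14. ] tangential N 4.5 [-1.7  1.8  4.8]
contact_force: [-2.4, 4.2, 4.8]
0.85 target [ 0.507  -0.0529  0.1673] rel tool(norm) [0.148 0.019 0.286]
0.9 target [ 0.507  -0.0529  0.1573] rel tool(norm) [0.138 0.006 0.303]
contact theta 0.8017099361324815 offset x,y on end mm [ 0.   0.4 14. ] tangential N 4.6 [-2.4  4.2  4.8]
```

```bash
python3 -m inch '[[-1,0.075,0.01,0.145,0],[-1,0.075,0.01,0.145,0],[-1,0,0,0,0]]'|grep ct_f; python3 lv.py|tail -1;  python3 -m inch '[[-1,0.07,0,0.15,0],[-1,0.07,0,0.15,0],[-1,0,0,0,0]]'|grep ct_f; python3 lv.py .95 1 1.05 1.1 1.15 
```

```text
contact_force: [-5.5, 4.2, 11.4]
contact theta 0.8478508887231869 offset x,y on end mm [ 0.5  0.3 14. ] tangential N 11.2 [-5.5  4.2 11.4]
contact_force: [-4.6, 4.4, 11.3]
0.95 target [ 0.5075 -0.0529  0.1473] rel tool(norm) [0.149 0.019 0.328]
1.0 target [ 0.5085 -0.0529  0.1374] rel tool(norm) [0.107 0.007 0.315]
1.05 target [ 0.51   -0.053   0.1275] rel tool(norm) [0.092 0.007 0.32 ]
1.1 target [ 0.512  -0.0532  0.1177] rel tool(norm) [0.075 0.007 0.325]
1.15 target [ 0.5145 -0.0533  0.108 ] rel tool(norm) [0.059 0.007 0.328]
contact theta 0.8970708470354138 offset x,y on end mm [ 0.5  0.4 14. ] tangential N 11.4 [-4.6  4.4 11.3]
```

```bash
python3 -m inch '[[-1,0.075,0.015,0.16,0],[-1,0.07,0.01,0.16,0],[-1,0,0,0,0]]'|grep ct_f; python3 lv.py|tail -1;  python3 -m inch '[[-1,0.055,0,0.157,0],[-1,0.055,0,0.157,0],[-1,0,0,0,0]]'|grep ct_f; python3 lv.py 1.05|tail -2 
```

```text
contact_force: [-5.2, 1.0, 11.4]
contact theta 0.9489659905536042 offset x,y on end mm [ 0.1  0.3 14. ] tangential N 11.7 [-5.2  1.  11.4]
contact_force: [-4.9, 3.6, 10.9]
1.05 target [ 0.51   -0.053   0.1275] rel tool(norm) [0.095 0.017 0.327]
contact theta 0.9989547752077698 offset x,y on end mm [ 0.   0.3 14. ] tangential N 11.5 [-4.9  3.6 10.9]
```

Next come half-steps of about 3 mm, reading the force after each.

```bash
python3 -m inch '[[-1,0.03,0,0.1,0],[-1,0,0,0,0]]'|grep ct_f; python3 lv.py|tail -1;  python3 -m inch '[[-1,0.03,0,0.1,0],[-1,0,0,0,0]]'|grep ct_f; python3 lv.py|tail -1;python3 -m inch '[[-1,0.03,0,0.1,0],[-1,0,0,0,0]]'|grep ct_f; python3 lv.py 1.05 1.1
```

```text
contact_force: [-5.1, 2.9, 11.0]
contact theta 1.0134290197010427 offset x,y on end mm [ 0.2  0.3 14. ] tangential N 11.6 [-5.1  2.9 11. ]
contact_force: [-5.2, 3.7, 10.6]
contact theta 1.0289001473897885 offset x,y on end mm [ 0.3  0.3 14. ] tangential N 11.3 [-5.2  3.7 10.6]
contact_force: [-4.7, 3.8, 10.5]
1.05 target [ 0.51   -0.053   0.1275] rel tool(norm) [0.013 0.012 0.035]
1.1 target [ 0.512  -0.0532  0.1177] rel tool(norm) [0.076 0.007 0.325]
contact theta 1.0445447517789803 offset x,y on end mm [ 0.1  0.3 14. ] tangential N 11.2 [-4.7  3.8 10.5]
```

```bash
python3 -m inch '[[-1,0.025,0,0.1,0],[-1,0,0,0,0]]'|grep ct_f; python3 lv.py|tail -1;  python3 -m inch '[[-1,0.025,0,0.1,0],[-1,0,0,0,0]]'|grep ct_f; python3 lv.py|tail -1;python3 -m inch '[[-1,0.025,0,0.1,0],[-1,0,0,0,0]]'|grep ct_f; python3 lv.py|tail -1
```

```text
contact_force: [-6.1, 4.4, 13.9]
contact theta 1.059516549463127 offset x,y on end mm [ 0.3  0.4 14. ] tangential N 14.8 [-6.1  4.4 13.9]
contact_force: [-8.2, 5.1, 16.3]
contact theta 1.0739066869450196 offset x,y on end mm [ 0.5  0.4 14. ] tangential N 17.7 [-8.2  5.1 16.3]
contact_force: [-9.3, 5.0, 18.9]
contact theta 1.0882596507930875 offset x,y on end mm [ 0.6  0.4 14. ] tangential N 20.5 [-9.3  5.  18.9]
```

```bash
python3 -m inch '[[-1,0.01,0,0.05,0],[-1,0,0,0,0],[-1,0,0,0,0]]'|grep ct_f; python3 lv.py 1.05 1 .95 .9 .85 .8 .75 .7
```

```text
contact_force: [-9.4, 6.3, 20.0]
1.05 target [ 0.51   -0.053   0.1275] rel tool(norm) [-0.039  0.008 -0.286]
1.0 target [ 0.5085 -0.0529  0.1374] rel tool(norm) [-0.092 -0.007 -0.32 ]
0.95 target [ 0.5075 -0.0529  0.1473] rel tool(norm) [-0.108 -0.007 -0.315]
0.9 target [ 0.5069 -0.0529  0.1573] rel tool(norm) [-0.124 -0.007 -0.309]
0.85 target [ 0.5069 -0.0529  0.1673] rel tool(norm) [-0.139 -0.007 -0.303]
0.8 target [ 0.5074 -0.0529  0.1773] rel tool(norm) [-0.154 -0.006 -0.295]
0.75 target [ 0.5084 -0.0529  0.1872] rel tool(norm) [-0.169 -0.006 -0.287]
0.7 target [ 0.5099 -0.053   0.1971] rel tool(norm) [-0.183 -0.006 -0.279]
contact theta 1.0940981776125298 offset x,y on end mm [ 0.9  0.4 14. ] tangential N 21.6 [-9.4  6.3 20. ]
```

```bash
python3 -m inch '[[-1,-0.045,0,-0.2,0],[-1,-0.045,0,-0.2,0],[-1,-0.045,0,-0.2,0],[-1,-0.077,0,-0.208,0],[-1,-0.077,0,-0.208,0],[-1,-0.077,0,-0.208,0],[-1,-0.098,0,-0.2,0],[-1,-0.098,0,-0.2,0],[-1,-0.098,0,-0.2,0],[-1,-0.117,0,-0.19,0],[-1,-0.117,0,-0.19,0],[-1,-0.117,0,-0.19,0]]'; python3 lv.py .6 .5 .4 .3 .2 .1 0
```

```text
time_s: 25.92
eef_pos: [0.5092, -0.0528, 0.1957]
tcp_rot: [[-0.907, 0.074, 0.414], [0.058, 0.997, -0.05], [-0.416, -0.021, -0.909]]
contact_force: [-2.5, -3.8, 4.5]
finger_gap: 0.0001
grip_force: 2.6
0.6 target [ 0.5143 -0.0533  0.2167] rel tool(norm) [-0.445 -0.017 -0.564]
0.5 target [ 0.5206 -0.0536  0.2356] rel tool(norm) [-0.455 -0.01  -0.487]
0.4 target [ 0.5288 -0.0541  0.2538] rel tool(norm) [-0.502 -0.009 -0.439]
0.3 target [ 0.5388 -0.0547  0.2712] rel tool(norm) [-0.543 -0.008 -0.386]
0.2 target [ 0.5505 -0.0554  0.2874] rel tool(norm) [-0.579 -0.006 -0.33 ]
0.1 target [ 0.5637 -0.0562  0.3024] rel tool(norm) [-0.609 -0.004 -0.271]
0.0 target [ 0.5783 -0.0571  0.316 ] rel tool(norm) [-0.633 -0.003 -0.209]
contact theta 0.7063195271995413 offset x,y on end mm [-0.5 -0.1 14. ] tangential N 4.1 [-2.5 -3.8  4.5]
```

```bash
python3 -m inch '[[-1,-0.148,-0.01,-0.188,0],[-1,-0.148,-0.01,-0.188,0],[-1,-0.148,0,-0.188,0],[-1,-0.152,0,-0.162,0],[-1,-0.152,0,-0.162,0],[-1,-0.152,0,-0.162,0],[-1,-0.167,0,-0.146,0],[-1,-0.167,0,-0.146,0],[-1,-0.167,0,-0.146,0],[-1,-0.181,0,-0.129,0],[-1,-0.181,0,-0.129,0],[-1,-0.181,0,-0.129,0],[-1,0,0,0,0]]'; python3 lv.py .2 .1 0
```

```text
time_s: 27.0
eef_pos: [0.5398, -0.0538, 0.2721]
tcp_rot: [[-0.907, 0.073, 0.415], [0.058, 0.997, -0.049], [-0.418, -0.021, -0.908]]
contact_force: [-4.2, -3.5, 7.4]
finger_gap: 0.0002
grip_force: 4.1
0.2 target [ 0.5504 -0.0554  0.2874] rel tool(norm) [-0.537 -0.04  -0.314]
0.1 target [ 0.5636 -0.0562  0.3024] rel tool(norm) [-0.609 -0.004 -0.27 ]
0.0 target [ 0.5783 -0.0571  0.316 ] rel tool(norm) [-0.633 -0.003 -0.208]
contact theta 0.2958589725893784 offset x,y on end mm [ 0.6 -1.  14. ] tangential N 4.0 [-4.2 -3.5  7.4]
```

```bash
python3 -m inch '[[-1,-0.18,-0.02,-0.105,0],[-1,-0.18,-0.02,-0.105,0],[-1,-0.18,0,-0.105,0],[-1,-0.2,0,-0.09,0],[-1,-0.2,0,-0.09,0],[-1,-0.2,0,-0.09,0],[-1,0,0,0,0]]'; python3 lv.py 0;  python3 -m inch '[[-1,-0.13,0,-0.045,0],[-1,-0.13,0,-0.045,0],[-1,-0.13,0,-0.045,0],[-1,-0.13,0,-0.045,0],[-1,0,0,0,0]]'; python3 lv.py 0
```

```text
time_s: 27.58
eef_pos: [0.5638, -0.0554, 0.3024]
tcp_rot: [[-0.907, 0.072, 0.416], [0.057, 0.997, -0.047], [-0.418, -0.019, -0.908]]
contact_force: [-4.3, 1.9, 9.6]
finger_gap: 0.0003
grip_force: 5.1
0.0 target [ 0.5783 -0.0571  0.316 ] rel tool(norm) [-0.63  -0.031 -0.207]
contact theta 0.09990642987928862 offset x,y on end mm [ 0.1 -0.8 14. ] tangential N 3.8 [-4.3  1.9  9.6]
time_s: 28.0
eef_pos: [0.5753, -0.0561, 0.3134]
tcp_rot: [[-0.907, 0.072, 0.415], [0.058, 0.997, -0.048], [-0.418, -0.019, -0.908]]
contact_force: [-4.9, 0.7, 10.1]
finger_gap: 0.0003
grip_force: 5.6
0.0 target [ 0.5783 -0.0571  0.316 ] rel tool(norm) [-0.126 -0.028 -0.034]
contact theta 0.018762223101599765 offset x,y on end mm [-0.2 -0.8 14. ] tangential N 2.9 [-4.9  0.7 10.1]
```

```bash
python3 -m inch '[[-1,-0.1,0,-0.03,0],[-1,-0.03,0,-0.015,0],[-1,0,0,-0.015,0],[-1,0,0,0,0]]'|grep -E "eef|ct_f"; python3 -m inch '[[-1,0,0,-0.02,0],[-1,0,0,-0.02,0],[-1,0,0,-0.02,0],[-1,0,0,0,0]]'|grep -E "eef|ct_f";python3 -m inch '[[-1,0,0,-0.02,0],[-1,0,0,-0.02,0],[-1,0,0,-0.02,0],[-1,0,0,0,0]]'|grep -E "eef|ct_f"; python3 lv.py|tail -1
```

```text
eef_pos: [0.577, -0.0564, 0.3146]
contact_force: [-0.2, 1.4, -0.2]
eef_pos: [0.5763, -0.0567, 0.3168]
contact_force: [0.3, -1.0, -0.5]
eef_pos: [0.5756, -0.0566, 0.3186]
contact_force: [0.0, 0.1, -0.4]
contact theta -0.07844867456566558 offset x,y on end mm [-16.7  -0.3  14. ] tangential N -0.2 [ 0.   0.1 -0.4]
```

Lever is back at rest with no force on the tool. I'll retreat clear and check all the objects.

```bash
python3 -m inch '[[-1,0,0,-0.5,0],[-1,0,0,-1,0],[-1,0.3,0,-1,0],[-1,0.9,0.5,-0.5,0],[-1,0.9,0.5,-0.5,0],[-1,0.9,0.5,-0.5,0],[-1,0.9,0.5,-0.5,0],[-1,0.9,0.5,-0.5,0],[-1,0,0,0,0],[-1,0,0,0,0]]'|grep -E "time|eef|ct_f"; python3 - <<'E'
from h import *
t=ctrl.get_image("side");
for c in ("side","top"):
    ctrl.get_image(c)
    for n in ("plate","lever","tube_rack","flask","tip_box"):
        print(c,n,[(np.round(r["bbox"]).tolist(),round(r["confidence"],2)) for r in ctrl.recognise(c,n)][:4])
a=t["color"][120:260,240:420,::-1]
cv2.imwrite("pics/s2.png",cv2.resize(a,None,fx=4.2,fy=4.2,interpolation=3))
E
```

```text
time_s: 29.83
eef_pos: [0.3873, 0.0347, 0.3946]
contact_force: [0.3, -0.4, -0.3]
side plate [([251.0, 212.0, 45.0, 32.0], 0.82), ([306.0, 176.0, 31.0, 29.0], 0.61), ([291.0, 281.0, 48.0, 47.0], 0.59), ([345.0, 216.0, 31.0, 26.0], 0.56)]
side lever [([343.0, 183.0, 52.0, 56.0], 0.71)]
side tube_rack [([251.0, 164.0, 28.0, 50.0], 0.8), ([337.0, 197.0, 102.0, 86.0], 0.74)]
side flask [([354.0, 316.0, 29.0, 55.0], 0.66)]
side tip_box [([303.0, 371.0, 59.0, 58.0], 0.85)]
top plate [([359.0, 226.0, 39.0, 37.0], 0.82), ([226.0, 196.0, 38.0, 32.0], 0.62), ([294.0, 185.0, 31.0, 5.0], 0.61)]
top lever [([336.0, 178.0, 32.0, 43.0], 0.78)]
top tube_rack [([199.0, 252.0, 64.0, 27.0], 0.67)]
top flask [([402.0, 192.0, 18.0, 28.0], 0.56), ([293.0, 186.0, 27.0, 1.0], 0.54)]
top tip_box [([436.0, 230.0, 38.0, 27.0], 0.61)]
```

View pics/s2.png

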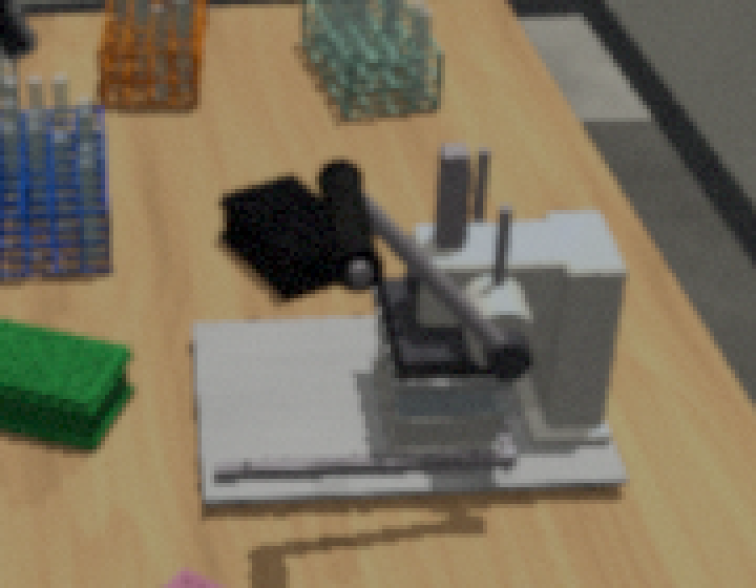

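The plate sits under the raised pad in the corner of the stops at crop (450,410). The lever is at rest at (430,270), and the rack, flask and tip box are unmoved within detector noise. I'm handing in.

```bash
python3 -c "
from bench import ctrl;print(ctrl.close_job())"
```

```text
the job is handed in; nothing more can be done
None
```

The plate is home against both stops, the lever was pressed to a firm stop at about 22 N and eased back to rest, the rack, flask and tip box show no movement, and the job was handed in at about 30 s; the mat being fully in is judged from the lever force, not seen directly.

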